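Shut the sample carrier and hold the lens boom out at its index clip

TASK

Get the sample ready for viewing: press both hinged covers of the sample carrier down until they click and stay shut. Then squeeze the lock button on the side of the lens boom's grip to release the telescoping arm, draw the arm out until its pointer stands level with the index clip on the scale, and finish while still gripping it there with the button squeezed in, because the arm springs back when let go. Leave the other things on the bench where they are.

Things in the scene. Friction and masses are not known exactly. Their poses are not given: they have to be found in the camera images.
- boom: Fixed white stand of the telescoping lens boom. Origin on the table (z = 0); its x axis is the way the arm extends, z up. Base plate 270 x 120 x 12 mm (x -210..60, y -60..60). White sleeve 200 x 44 x 40 mm (x -200..0, y -22..22, z 55..95 mm) with an aluminium scale plate with dark lines, one per 10 mm, on its top.
- slide_arm (a joint): How far the arm is drawn out of the sleeve along the boom's x, in m: 0 fully in (locked there at the start), 0.17 stop. A return spring pulls it in with 3.5 N at 0 to 6.5 N at 0.15; let go, it springs back to 0.018. Steel inner bar 24 x 24 mm (z 63..87 mm); 80 mm ahead (+x) of the grip it bears a black lens with ring light, 52 mm across (z 42..102 mm), that passes above the shut covers.
- grip_head: Grey upright grip block on the inner bar, moves with the arm: 40 mm along x, 28 mm across (y -14..14), up to z = 142 mm; ridges on its -y side, lock button on its +y side. Its frame is the boom's frame shifted by the joint value along x.
- grip (a point): Point in the middle of the grip block at the height of the lock button: 35 mm ahead (+x) of the boom's origin when fully in, 120 mm above the table, 22 mm below the block's top; axes as the boom's. Pinch across the boom's y axis here from above (block and button 36 mm wide, 30 mm with the button in; free on both sides and above).
- release (a joint): Lock button: dark steel paddle on the +y side of the grip block, 24 mm along x, 36 mm high (z 102..138 mm), standing 8 mm proud; value = how far it is squeezed in towards -y, m: 0 out, 0.006 fully in (8 N; a spring pushes it out). Above 0.004 the lock is free; with less the arm is blocked fully in.
- pointer (a point): Tip of the dark pointer blade (4 mm wide) above the scale, at the rear end of a thin rod that moves with the arm; it is 165 mm behind (-x) the boom's origin when fully in. Axes as the boom's.
- clip: Black index clip on the scale and the sleeve's -y edge, 10 mm wide along x, with a white line across the middle of its top. Origin in its middle (along x) at the scale's surface; axes as the boom's. Fixed, but set at another place on the scale each time, 75 to 145 mm ahead (+x) of the pointer's start. The pointer is level with it when the two have the same boom x.
- carrier: Fixed grey two-bay sample carrier ahead of the boom, 145 (x) x 90 (y) x 26 mm; origin at the centre of its underside on the table, x and y about as the boom's. Each bay has a black hinged cover with a clear window: cover_in nearer the boom, centred at x = -35 mm, and cover_out at x = +35 mm. Shut, their tops are 31.5 mm above the table.
- cover_in (a joint): Opening angle (rad) of the cover nearer the boom, 65 (x) x 75 x 5 mm, hinged along x at carrier y = +40, z = 29 mm, reaching y = -37 mm when shut. 0 shut; starts raised 0.35 to 0.7, free (-y) edge up. Pushing straight down 50 mm from the hinge (y = -10 mm) down to the stop takes it past the detent (6 N, at 0.1 to 0.04 rad), which holds it at 0; short of that it springs up.
- cover_out (a joint): The same for the cover farther from the boom.
- jar: bystander, loose on the table, not part of the job; origin at the centre of its underside: amber jar, 52 mm across, 75 mm high.
- dish: bystander, loose on the table, not part of the job; origin at the centre of its underside: glass dish, 70 mm across, 18 mm high.
- tweezers: bystander, loose on the table, not part of the job; origin at the centre of its underside: steel tweezers, 125 mm long, 8 mm high.
- driver: bystander, loose on the table, not part of the job; origin at the centre of its underside: screwdriver, 150 mm long.
- vial: bystander, loose on the table, not part of the job; origin at the centre of its underside: aluminium vial, 26 mm across, 50 mm high.
- tray: bystander, loose on the table, not part of the job; origin at the centre of its underside: white tray, 100 x 130 x 25 mm.
- wafer_box: bystander, loose on the table, not part of the job; origin at the centre of its underside: flat square box, 94 x 94 x 30 mm.

How it is judged:
By the outcome, as a careful person would: the job done as asked, in the order asked, and still so for the second after the job is handed in, while the arm keeps its last pose, push and grip.
It also fails if it takes over 53 s, if anything falls off the work surface, if the arm or the gripper's body presses on something with over 40 N, if the wrist force passes 120 N, or if a joint passes its speed limit or range.

ROBOT

A 6-joint arm with a two-finger parallel gripper is mounted at the origin on the work surface. World frame = base frame: x ahead of the robot, y to its left, z up, the work surface at z = 0. Lengths are in m, angles in rad, forces in N, time in s.
With the tool pointing down it reaches from about 0.35 to 0.975 m from the base axis. Payload 4.9 kg.
Tool frame: the origin (TCP) lies midway between the tips of the shut fingers; the grasp point (between the pads) lies 19 mm behind it; z points along the fingers, y is the line along which they close (so a half turn about z gives the same grasp; the last joint's range is limited). The gripper opens to 85 mm and grips with 20 to 120 N. Pads are 22 mm wide; open, the fingers measure 114 mm over their backs; the gripper's body (76 mm by 85 mm) begins 54 mm behind the grasp point. The pads swing forward as they close: fully open they stand 13 mm farther back than shut.
Start: joints at [1.008, 0.053, 1.613, -0, 1.476, -0.119], TCP at [0.268, 0.564, 0.199] pointing down, gripper open.
Joint ranges: [-3.01, 3.01], [-1.01, 2.22], [0.06, 2.58], [-1.02, 4.17], [0.09, 2.62], [-3.14, 3.14]. Speed limits (rad/s): [2.57, 2.57, 3.14, 3.14, 3.14, 3.14].

INTERFACE

Orientations are given as a unit quaternion [w, x, y, z].
In Python, from cell import arm gives the robot as it stands. The module is installed in compiled form; this text tells all that it offers.
- The arm moves only by the shell command python3 -m jog 'ROWS' [OPENING] [FORCE]. ROWS is a JSON object of lists of equal length, an entry for each row: "slide": the shift along the tool's x, y, z in units of 60 mm (1.0 is 60 mm), a list of three; "dr": the turn, a rotation vector about the tool's x, y, z in rad, a list of three. A call has 1 to 12 rows; each row shifts and turns the commanded pose from where the row before left it, along the tool's axes as they then stand; what a row does not reach is not made up. A row lasts 1/8 s, in which the tool goes at most 62.5 mm and 10.7 degrees, less where a joint would pass 70% of its speed; a pose out of reach is approached as far as the arm can. A call is refused whole if a number of a shift passes 1 or a number of a turn 0.188, either way. A call with a gripper value outside its range is refused whole. OPENING is the opening, from -1 (shut) to 1 (fully open), so that 0 is half open, set as the call begins (- or left out, the last holds). The fingers move at their own pace and stop on an object; FORCE is the grip in N (left out, the last holds). Time passes only in rows, so rows that do not move let the fingers close. It gives the time, the measured TCP pose, the force, the opening and the grip force at its end, in the units of the state.
- arm.get_state(): the state, without advancing time (a new reading comes with each control period).
- arm.read_camera(name): name is "side" or "top" or "wrist"; returns the picture (400x640x3 uint8, red, green, blue); there is no depth.
- arm.camera_info(name): a dict with "fx", "fy", "cx", "cy" (pixels), "cam_to_world" (4x4, takes a point from camera to world coordinates). Camera axes: x right, y up, looking along -z (the intrinsics and any distortion apply to the point x, -y, -z); pixel columns grow to the right and rows downward; lengths in m; the calibration is good to about 2 mm. A picture is of the moment at which its call begins: read the wrist's pose just before it. camera_info takes no time and is no camera call; for the wrist camera it gives the pose at the moment of the call.
- arm.sign_off(): hands the job in; it is judged then, once.
The state is a dict: "time_s": time; "q": joint angles; "joint_velocities": joint speeds; "joint_torque": joint torques, N m; "tool_pos": TCP position; "orientation": TCP orientation; "wrist_force": force on the tool from outside, world axes, zero at the start; "moment": the same for the moment, N m; "opening": finger opening in m; "grip_force": force on a finger pad.
Only numpy, scipy, OpenCV 4.12 (cv2) and the standard library are available. Lean on these libraries where they do the work, as an engineer would, in place of code of your own. Each camera call takes 0.05 s, during which the arm holds its last target. There are 200 camera calls.

## Working session

There is one attempt and no reset: what is moved stays moved. The work goes in short steps, Python scripts to look and compute and a shell command to move; the robot and the scene stay as the last step left them, time stands still between calls to the robot, and variables do not carry over. Pictures are saved under pics/ and viewed, at most 10 in all, crops included, and the job is handed in when it is done.

```bash
mkdir -p pics; cat > h.py <<'E'
import numpy as np, cv2
from cell import arm
def snap(n,f):
    im=arm.read_camera(n); cv2.imwrite('pics/'+f,cv2.cvtColor(im,cv2.COLOR_RGB2BGR)); return im
def ray(n,u,v,info=None):
    c=info or arm.camera_info(n); T=np.array(c['cam_to_world'])
    d=np.array([(u-c['cx'])/c['fx'],-(v-c['cy'])/c['fy'],-1]); return T[:3,3],T[:3,:3]@d
def onz(n,u,v,z,info=None):
    o,d=ray(n,u,v,info); return o+d*(z-o[2])/d[2]
def tri(r1,r2):
    A=[];b=[]
    M=np.zeros((3,3));B=np.zeros(3)
    for o,d in (r1,r2):
        d=d/np.linalg.norm(d);P=np.eye(3)-np.outer(d,d);M+=P;B+=P@o
    p=np.linalg.solve(M,B)
    return p,[np.linalg.norm(np.cross(p-o,d/np.linalg.norm(d))) for o,d in (r1,r2)]
def proj(n,p,info=None):
    c=info or arm.camera_info(n);T=np.array(c['cam_to_world']);q=T[:3,:3].T@(np.array(p)-T[:3,3])
    return c['cx']+c['fx']*q[0]/-q[2], c['cy']-c['fy']*q[1]/-q[2]
E
python3 - <<'E'
from h import *
np.set_printoptions(precision=4,suppress=True)
for n in('top','side'):
    snap(n,n+'0.png'); c=arm.camera_info(n); print(n,{k:v for k,v in c.items() if k!='cam_to_world'},np.array(c['cam_to_world']))
s=arm.get_state();print(s)
E
```

```text
top {'fx': 374.54215172823547, 'fy': 374.54215172823547, 'cx': 315.0554583899959, 'cy': 200.23219871061974} [[ 0.024   0.9788 -0.2035  0.3788]
 [-0.9997  0.0245  0.0003 -0.0077]
 [ 0.0053  0.2035  0.9791  1.0193]
 [ 0.      0.      0.      1.    ]]
side {'fx': 448.00466849588, 'fy': 448.00466849588, 'cx': 324.7528017268857, 'cy': 202.9497040644849} [[ 0.7163  0.4673 -0.5182  0.0234]
 [-0.6976  0.4623 -0.5474 -0.5768]
 [-0.0162  0.7536  0.6572  0.7678]
 [ 0.      0.      0.      1.    ]]
{'time_s': 0.1, 'q': array([ 1.008 ,  0.0533,  1.6142, -0.    ,  1.476 , -0.119 ]), 'joint_velocities': array([-0.0005, -0.0016, -0.0029, -0.0005, -0.0008,  0.0003]), 'joint_torque': array([  0.0002, -39.4904, -37.1361,  -0.0001,   0.004 ,   0.    ]), 'tool_pos': array([0.268 , 0.5639, 0.1977]), 'orientation': array([-0.0003,  0.2201,  0.9755, -0.0009]), 'wrist_force': array([-1.3133, -0.9737,  0.4455]), 'moment': array([ 0.0471, -0.0071,  0.0107]), 'grip_force': 0.0, 'opening': 0.08550204378217016}
```

View pics/top0.png

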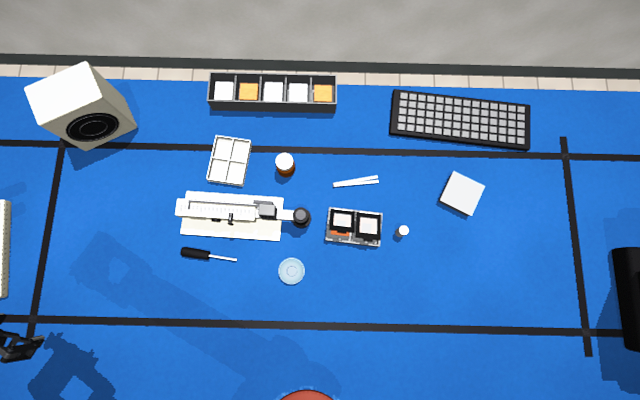

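View pics/side0.png

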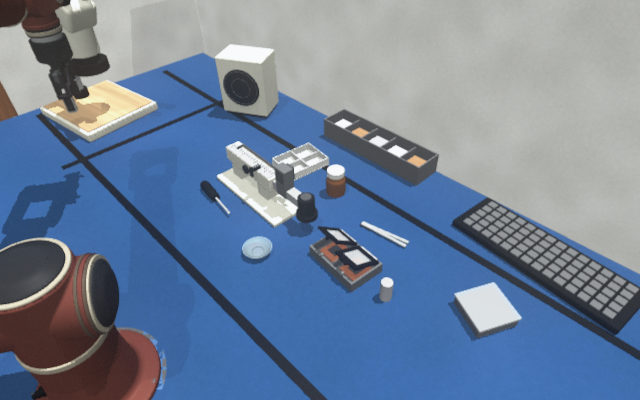

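The top view shows the boom running from (177,207) to its lens at (301,217), the grip at about (266,209), and the carrier at about (355,226). The side view shows both covers raised, at (335,250). Next I'll enlarge both views.

```bash
python3 - <<'E'
import cv2,numpy as np
a=cv2.imread('pics/top0.png')[180:255,170:390]; b=cv2.imread('pics/side0.png')[135:295,215:400]
a=cv2.resize(a,None,fx=3.6,fy=3.6,interpolation=cv2.INTER_CUBIC)
b=cv2.resize(b,None,fx=2,fy=2,interpolation=cv2.INTER_CUBIC)
o=np.zeros((a.shape[0]+b.shape[0],800,3),np.uint8);o[:a.shape[0],:a.shape[1]]=a[:, :800];o[a.shape[0]:,:b.shape[1]]=b
c=cv2.imread('pics/top0.png')[190:240,170:310];c=cv2.resize(c,(410,146));
print(o.shape);cv2.imwrite('pics/crop0.png',o)
E
```

```text
(590, 800, 3)
```

View pics/crop0.png

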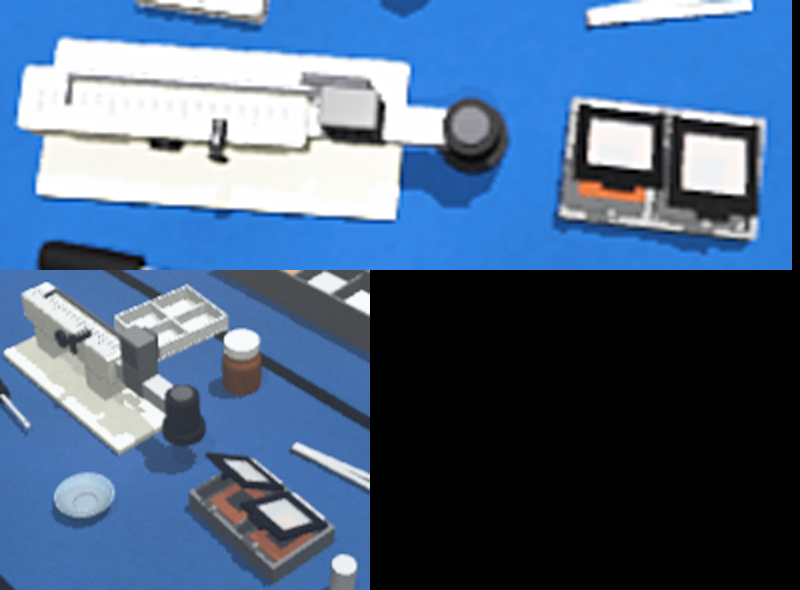

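```bash
python3 - <<'E'
from h import *
np.set_printoptions(precision=4,suppress=True)
T=lambda X,Y:(169.6+X/3.6,179.6+Y/3.6)
S=lambda X,Y:(214.75+X/2,134.75+(Y-270)/2)
pl=[onz('top',*T(*p),.012) for p in((58,38),(408,62),(397,218),(37,195))]
ca=[onz('top',*T(*p),.026) for p in((573,97),(765,118),(755,240),(560,220))]
print(np.array(pl),np.array(ca))
for q in(pl,ca):
    q=np.array(q);d=q[1]-q[0]+q[2]-q[3];print('c',q.mean(0),'yaw',np.arctan2(d[1],d[0]),np.linalg.norm(d)/2,np.linalg.norm(q[0]-q[3]))
for n,a,b in(('lens',(472,122),(182,392)),('grip',(350,105),(138,334)),('carr -y+x corner',(755,240),(272,572)),('carr -y-x',(560,220),(190,497))):
    print(n,tri(ray('top',*T(*a)),ray('side',*S(*b))))
c=arm.camera_info('wrist');print(c)
snap('wrist','w0.png')
E
```

```text
[[0.6076 0.3492 0.012 ]
 [0.5955 0.0805 0.012 ]
 [0.4763 0.0838 0.012 ]
 [0.4869 0.3535 0.012 ]] [[ 0.5688 -0.0454  0.026 ]
 [ 0.5564 -0.1893  0.026 ]
 [ 0.4653 -0.1808  0.026 ]
 [ 0.4764 -0.0374  0.026 ]]
c [0.5416 0.2168 0.012 ] yaw -1.6128497023401773 0.2693916018399729 0.12078686948856852
c [ 0.5167 -0.1132  0.026 ] yaw -1.6526261319023874 0.14414723561484397 0.09271742711907291
lens (array([0.535 , 0.0268, 0.1023]), [np.float64(4.9971357117359284e-05), np.float64(4.9971357117376875e-05)])
grip (array([0.5383, 0.1057, 0.1423]), [np.float64(0.0009627226362212157), np.float64(0.0009627226362211446)])
carr -y+x corner (array([ 0.4661, -0.182 ,  0.0213]), [np.float64(0.0005489160499643742), np.float64(0.000548916049964247)])
carr -y-x (array([ 0.4792, -0.039 ,  0.0172]), [np.float64(0.002309741411322631), np.float64(0.0023097414113227373)])
{'fx': 342.1606927746468, 'fy': 342.1606927746468, 'cx': 312.0853432283371, 'cy': 197.78622438865642, 'cam_to_world': array([[ 0.4295, -0.8541, -0.2934,  0.1927],
       [ 0.9031,  0.4054,  0.1417,  0.6011],
       [-0.0021, -0.3258,  0.9454,  0.3726],
       [ 0.    ,  0.    ,  0.    ,  1.    ]])}
```

```bash
python3 -m jog '{"slide":[[0,0,-0.06],[0,0,-0.06],[0,0,-0.06],[0,0,-0.06],[0,0,-0.06],[0,0,-0.06],[0,0,-0.06]],"dr":[[0,0,0.167],[0,0,0.167],[0,0,0.167],[0,0,0.167],[0,0,0.167],[0,0,0.167],[0,0,0.167]]}' -1
python3 -m jog '{"slide":[[-0.53,0.47,0],[-0.53,0.47,0],[-0.53,0.47,0],[-0.53,0.47,0],[-0.53,0.47,0],[-0.53,0.47,0],[-0.53,0.47,0],[-0.53,0.47,0],[-0.53,0.47,0],[-0.53,0.47,0],[0,0,0],[0,0,0]],"dr":[[0,0,0],[0,0,0],[0,0,0],[0,0,0],[0,0,0],[0,0,0],[0,0,0],[0,0,0],[0,0,0],[0,0,0],[0,0,0],[0,0,0]]}'
python3 - <<'E'
from h import *
import json
s=arm.get_state();c=arm.camera_info('wrist');c['cam_to_world']=np.array(c['cam_to_world']).tolist();json.dump(c,open('w1.json','w'))
im=snap('wrist','w1.png');print(s['tool_pos'],s['orientation'])
E
```

```text
time_s: 1.02
tool_pos: [0.2682, 0.5642, 0.2236]
orientation: [0.0, 0.724, 0.69, -0.0]
wrist_force: [0.1, 0.5, -0.5]
opening: -0.0001
grip_force: 0.0
time_s: 2.52
tool_pos: [0.5364, 0.235, 0.2236]
orientation: [-0.0, 0.722, 0.692, -0.0]
wrist_force: [-0.1, -0.7, 0.1]
opening: 0.0002
grip_force: 0.0
[0.53635364 0.23503482 0.22358731] [-4.00137435e-04  7.21882367e-01  6.92015609e-01 -2.92044705e-04]
```

View pics/w1.png

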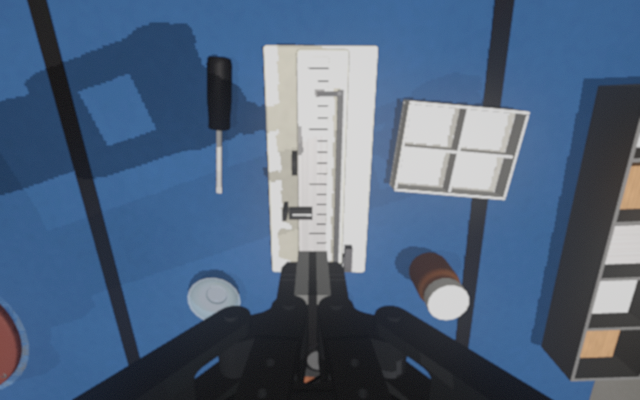

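The wrist view shows the pointer blade at about (330,93), the clip with its white line at about (300,213), and a decoy dark block on the sleeve's side at (295,162). I'll take a second view on the way and measure both.

```bash
python3 -m jog '{"slide":[[-0.3,0,0],[-0.3,0,0],[0,0,0],[0,0,0]],"dr":[[0,0,0],[0,0,0],[0,0,0],[0,0,0]]}'
python3 - <<'E'
from h import *
import json
c=arm.camera_info('wrist');c['cam_to_world']=np.array(c['cam_to_world']).tolist();json.dump(c,open('w2.json','w'))
snap('wrist','w2.png')
a=cv2.imread('pics/w1.png');b=cv2.imread('pics/w2.png')
def up(i,x,y,w,h): return cv2.resize(i[y:y+h,x:x+w],None,fx=5,fy=5,interpolation=cv2.INTER_NEAREST)
# crops 75x55: pointer & clip in each
o=np.vstack([np.hstack([up(a,280,70,76,55),up(a,276,186,76,55)]),np.hstack([up(b,280,30,76,55),up(b,276,140,76,55)])])
print(o.shape);cv2.imwrite('pics/c2.png',o)
E
```

```text
time_s: 3.08
tool_pos: [0.5352, 0.1988, 0.2242]
orientation: [-0.0, 0.722, 0.692, 0.0]
wrist_force: [-0.0, -0.4, -0.4]
opening: -0.0001
grip_force: 0.0
(550, 760, 3)
```

View pics/c2.png

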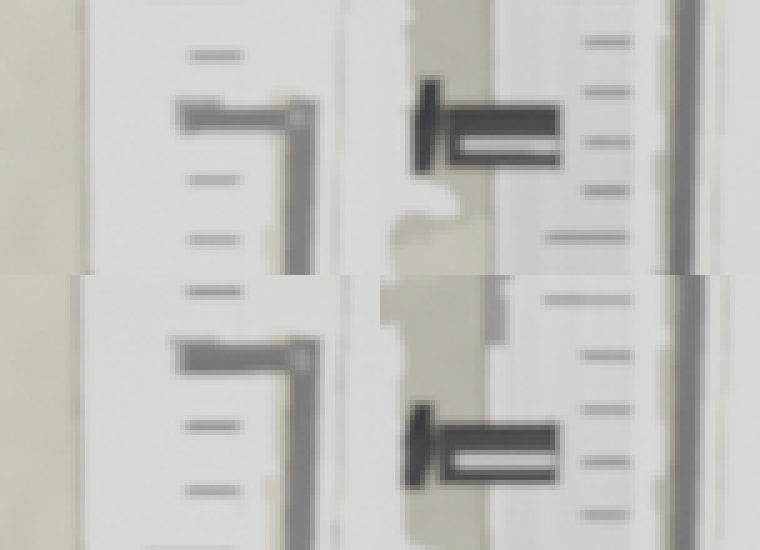

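```bash
python3 - <<'E'
from h import *
import json
A=json.load(open('w1.json'));B=json.load(open('w2.json'))
yaw=-1.613;x=np.array([np.cos(yaw),np.sin(yaw),0]);o=np.array([.5384,.1419,0])
P={'ptr':((316.5,93.1),(316.5,45.9)),'clip':((301.5,214.6),(301.3,176.6))}
for k,(a,b) in P.items():
    p,e=tri(ray('',*a,A),ray('',*b,B));print(k,p.round(4),np.round(e,4),'boom x',(p-o)@x)
    for z in(.098,.102,.106):print(z,[round((onz('',*q,i,) if 0 else onz('',*q,z,i)-o)@x,4) for q,i in((a,A),(b,B))])
# scale lines dark profile (w1), 10mm spacing
im=cv2.imread('pics/w1.png',0)
for n,u0,u1 in(('lines',319,327),):
    r=im[60:250,u0:u1].mean(1);print([(60+i) for i in range(1,189) if r[i]<r[i-1] and r[i]<=r[i+1] and r[i]<190])
E
```

```text
ptr [0.5437 0.3091 0.0995] [0.0002 0.0002] boom x -0.16728555402214837
0.098 [np.float64(-0.1672), np.float64(-0.1674)]
0.102 [np.float64(-0.1674), np.float64(-0.1671)]
0.106 [np.float64(-0.1675), np.float64(-0.1667)]
clip [0.5258 0.2024 0.1045] [0.0004 0.0004] boom x -0.05993798449853888
0.098 [np.float64(-0.0573), np.float64(-0.0581)]
0.102 [np.float64(-0.059), np.float64(-0.0593)]
0.106 [np.float64(-0.0606), np.float64(-0.0604)]
[68, 81, 93, 105, 117, 129, 140, 152, 163, 173, 184, 194, 204, 214, 224, 233, 242]
```

Pointer to clip measures 107 mm, and the scale lines agree. Next I'll go to cover_in and press it.

```bash
python3 -m jog '{"slide":[[-0.77,-0.04,0],[-0.77,-0.04,0],[-0.77,-0.04,0],[-0.77,-0.04,0],[-0.77,-0.04,0],[-0.77,-0.04,0],[0,0,0],[0,0,0.5],[0,0,0.5],[0,0,0.5],[0,0,0.5],[0,0,0]],"dr":[[0,0,0],[0,0,0],[0,0,0],[0,0,0],[0,0,0],[0,0,0],[0,0,0],[0,0,0],[0,0,0],[0,0,0],[0,0,0],[0,0,0]]}'
python3 -m jog '{"slide":[[0,0,0.1],[0,0,0.1],[0,0,0.1],[0,0,0.1],[0,0,0.1],[0,0,0.1],[0,0,0.1],[0,0,0.1],[0,0,0.1],[0,0,0.1],[0,0,0.07],[0,0,0]],"dr":[[0,0,0],[0,0,0],[0,0,0],[0,0,0],[0,0,0],[0,0,0],[0,0,0],[0,0,0],[0,0,0],[0,0,0],[0,0,0],[0,0,0]]}'
```

```text
time_s: 4.62
tool_pos: [0.5072, -0.0757, 0.1012]
orientation: [-0.003, 0.721, 0.693, -0.001]
wrist_force: [0.4, -0.3, -0.7]
opening: -0.0001
grip_force: 0.0
time_s: 6.12
tool_pos: [0.5089, -0.0774, 0.0394]
orientation: [-0.0, 0.722, 0.692, -0.0]
wrist_force: [-0.0, -0.0, 0.5]
opening: 0.0004
grip_force: 0.0
```

```bash
python3 -m jog '{"slide":[[0,0,0.04],[0,0,0.04],[0,0,0.03],[0,0,0]],"dr":[[0,0,0],[0,0,0],[0,0,0],[0,0,0]]}'
python3 -m jog '{"slide":[[0,0,0.03],[0,0,0]],"dr":[[0,0,0],[0,0,0]]}'
python3 -m jog '{"slide":[[0,0,0.03],[0,0,0]],"dr":[[0,0,0],[0,0,0]]}'
```

```text
time_s: 6.62
tool_pos: [0.5091, -0.0774, 0.033]
orientation: [-0.0, 0.722, 0.692, -0.0]
wrist_force: [0.7, -0.7, 0.2]
opening: -0.0002
grip_force: 0.0
time_s: 6.88
tool_pos: [0.5092, -0.0774, 0.0313]
orientation: [-0.0, 0.722, 0.692, -0.0]
wrist_force: [-0.4, -1.0, -0.4]
opening: 0.0005
grip_force: 0.0
time_s: 7.12
tool_pos: [0.5091, -0.0774, 0.0294]
orientation: [-0.0, 0.722, 0.692, -0.0]
wrist_force: [0.5, -0.6, 0.9]
opening: 0.0
grip_force: 0.1
```

No contact force yet, so I'll take a look.

```bash
python3 - <<'E'
from h import *
a=snap('side','s3.png');b=snap('top','t3.png')
a=cv2.cvtColor(a,4)[180:300,280:420];b=cv2.cvtColor(b,4)[180:260,300:400]
o=np.hstack([cv2.resize(a,(490,420),interpolation=2),cv2.resize(b,(300,240))[:, :] if 0 else cv2.copyMakeBorder(cv2.resize(b,(300,240),interpolation=2),0,180,0,0,0)])
cv2.imwrite('pics/c3.png',o);print(o.shape)
E
```

```text
(420, 790, 3)
```

View pics/c3.png

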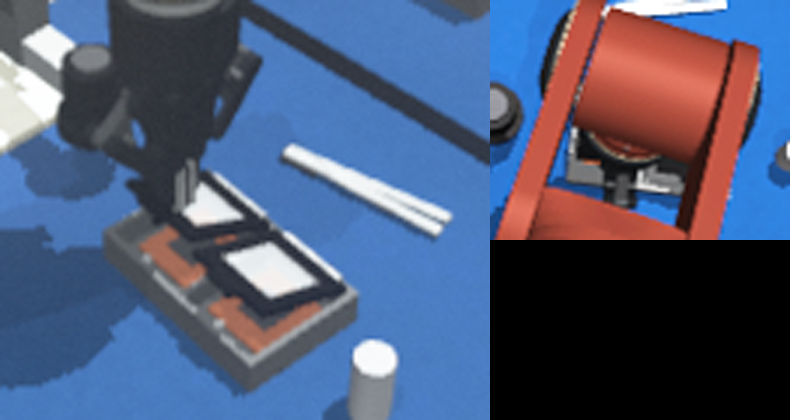

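```bash
python3 - <<'E'
from h import *
c=np.array([.5167,-.1132,0]);yw=-1.6526
R=np.array([[np.cos(yw),-np.sin(yw),0],[np.sin(yw),np.cos(yw),0],[0,0,1]])
f=lambda p:tuple(int(round(k)) for k in((np.array(proj('side',p))-[280,180])*3.5))
print('tcp',f(arm.get_state()['tool_pos']))
for x0 in(-35,35):
  for a in(0,.1,.3,.5):
    print(x0,a,[f(c+R@np.array([x0+sx*32.5,40-r*np.cos(a),31.5+r*np.sin(a)])/1) if 0 else f(c+R@np.array([(x0+sx*32.5)/1e3,(40-r*np.cos(a))/1e3,(31.5+r*np.sin(a))/1e3])) for r in(2,77) for sx in(-1,1)])
E
```

```text
tcp (174, 233)
-35 0 [(199, 170), (264, 224), (111, 223), (175, 280)]
-35 0.1 [(199, 170), (264, 223), (111, 214), (176, 272)]
-35 0.3 [(199, 169), (264, 223), (114, 195), (179, 253)]
-35 0.5 [(199, 169), (265, 222), (120, 175), (187, 232)]
35 0 [(270, 228), (341, 286), (181, 285), (251, 348)]
35 0.1 [(270, 228), (341, 286), (181, 276), (252, 339)]
35 0.3 [(270, 227), (341, 285), (185, 257), (256, 320)]
35 0.5 [(270, 227), (341, 285), (192, 237), (264, 299)]
```

The picture shows cover_in still raised: its free corner is near (180,238), which means about 0.45 rad, and the closed fingertips have gone into the open window. I'll press on the rims instead. The 22 mm wide fingertips placed on the gap between the covers rest on both inner side rims at once.

```bash
python3 -m jog '{"slide":[[0,0,-0.3],[0,0,-0.5],[0,0,-0.55],[0,0,0],[-0.3,-0.01,0],[-0.283,-0.01,0],[0,0,0],[0,0,0]],"dr":[[0,0,0],[0,0,0],[0,0,0],[0,0,0],[0,0,0.039],[0,0,0],[0,0,0],[0,0,0]]}'
python3 -m jog '{"slide":[[0,0,0.12],[0,0,0.12],[0,0,0.12],[0,0,0.12],[0,0,0.12],[0,0,0.12],[0,0,0.12],[0,0,0.12],[0,0,0.12],[0,0,0]],"dr":[[0,0,0],[0,0,0],[0,0,0],[0,0,0],[0,0,0],[0,0,0],[0,0,0],[0,0,0],[0,0,0],[0,0,0]]}'
python3 -m jog '{"slide":[[0,0,0.05],[0,0,0.05],[0,0,0]],"dr":[[0,0,0],[0,0,0],[0,0,0]]}'
```

```text
time_s: 8.22
tool_pos: [0.5054, -0.1124, 0.1098]
orientation: [-0.001, 0.735, 0.678, -0.0]
wrist_force: [-0.0, 1.5, -0.4]
opening: -0.0002
grip_force: 0.0
time_s: 9.48
tool_pos: [0.5053, -0.1121, 0.0449]
orientation: [-0.001, 0.735, 0.678, -0.0]
wrist_force: [0.5, -0.3, 0.8]
opening: 0.0002
grip_force: 0.0
time_s: 9.85
tool_pos: [0.5057, -0.1122, 0.0396]
orientation: [-0.0, 0.735, 0.678, -0.0]
wrist_force: [0.3, -0.9, -0.1]
opening: -0.0002
grip_force: 0.0
```

```bash
python3 -m jog '{"slide":[[0,0,0.05],[0,0,0]],"dr":[[0,0,0],[0,0,0]]}' | grep -E 'pos|force'
python3 -m jog '{"slide":[[0,0,0.04],[0,0,0]],"dr":[[0,0,0],[0,0,0]]}'| grep -E 'pos|force'
python3 -m jog '{"slide":[[0,0,0.04],[0,0,0]],"dr":[[0,0,0],[0,0,0]]}'| grep -E 'pos|force'
python3 - <<'E'
from h import *
a=snap('side','s4.png');a=cv2.cvtColor(a,4)[180:300,280:420]
cv2.imwrite('pics/c4.png',cv2.resize(a,(490,420),interpolation=2))
E
```

```text
tool_pos: [0.5057, -0.1122, 0.0365]
wrist_force: [0.2, 0.4, -1.1]
grip_force: 0.0
tool_pos: [0.5057, -0.1122, 0.0342]
wrist_force: [0.1, 0.1, 0.1]
grip_force: 0.0
tool_pos: [0.5057, -0.1122, 0.0318]
wrist_force: [-0.2, 0.1, -0.9]
grip_force: 0.0
```

View pics/c4.png

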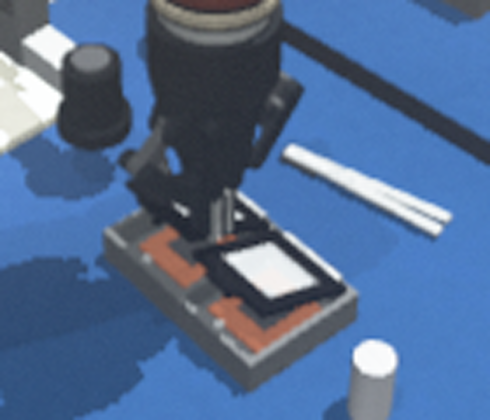

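```bash
python3 - <<'E'
from h import *
s=arm.get_state();print(s['time_s'],s['tool_pos'],proj('side',s['tool_pos']),proj('wrist',s['tool_pos']))
w=cv2.cvtColor(snap('wrist','w4.png'),4)
f=lambda i:cv2.resize(i[205:280,305:385],(400,300),interpolation=cv2.INTER_CUBIC)
I=[f(cv2.imread('pics/%s.png'%k)) for k in('side0','s3','s4')]
o=np.vstack([np.hstack([w[100:400,120:520],I[0]]),np.hstack(I[1:])])
o=np.clip(o.astype(float)*1.6,0,255).astype(np.uint8)
cv2.imwrite('pics/c5.png',o)
E
```

```text
10.65 [ 0.50575843 -0.11221501  0.03182583] (np.float64(339.8712310346475), np.float64(254.8385688045467)) (np.float64(311.29613610081344), np.float64(238.94535343724812))
```

View pics/c5.png

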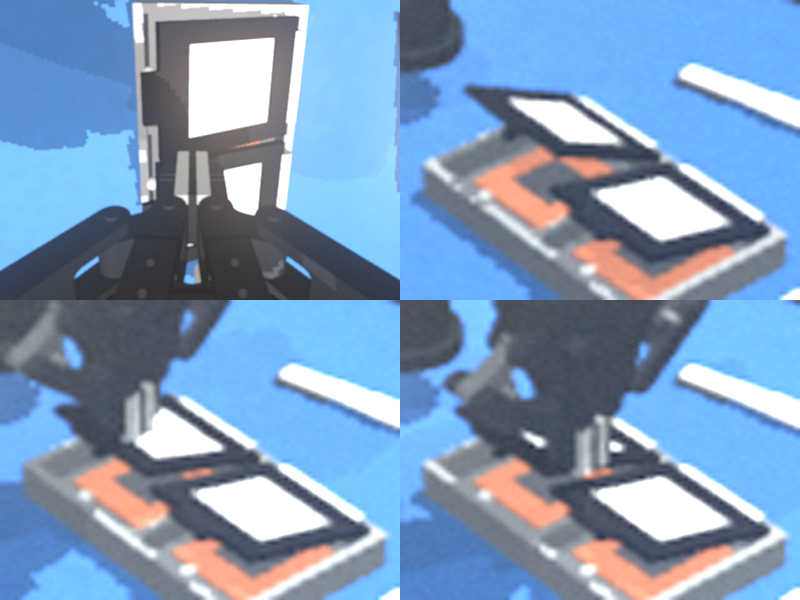

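The fingertips show at about (313,252) in the wrist image, against a TCP prediction of (311,239), and at (343,249) in the side view against (340,255). So the real tips sit about 15 mm higher than reported. That means the tips were only resting on the covers, and cover_in had merely been pushed part way. I'll keep going down, watching the force.

```bash
python3 -m jog '{"slide":[[0,0,0.05],[0,0,0.05],[0,0,0]],"dr":[[0,0,0],[0,0,0],[0,0,0]]}' | grep -E 'pos|wrist_f'
python3 -m jog '{"slide":[[0,0,0.04],[0,0,0]],"dr":[[0,0,0],[0,0,0]]}'| grep -E 'pos|wrist_f'
python3 -m jog '{"slide":[[0,0,0.04],[0,0,0]],"dr":[[0,0,0],[0,0,0]]}'| grep -E 'pos|wrist_f'
```

```text
tool_pos: [0.5056, -0.1122, 0.0256]
wrist_force: [1.0, -0.6, 0.3]
tool_pos: [0.5058, -0.1123, 0.0234]
wrist_force: [-0.2, -0.1, -1.0]
tool_pos: [0.5059, -0.1123, 0.0211]
wrist_force: [0.2, -0.7, 0.7]
```

```bash
for i in 1; do :; done
python3 -m jog '{"slide":[[0,0,0.04],[0,0,0]],"dr":[[0,0,0],[0,0,0]]}'| grep -E 'pos|wrist_f'
python3 -m jog '{"slide":[[0,0,0.03],[0,0,0]],"dr":[[0,0,0],[0,0,0]]}'| grep -E 'pos|wrist_f'
python3 - <<'E'
from h import *
s=arm.get_state();print(s['time_s'],proj('side',s['tool_pos']),s['wrist_force'])
w=cv2.cvtColor(snap('wrist','w6.png'),4);i=cv2.cvtColor(snap('side','s6.png'),4)
f=lambda i:cv2.resize(i[205:280,305:385],(400,300),interpolation=cv2.INTER_CUBIC)
o=np.hstack([w[100:400,120:520],f(i)])
cv2.imwrite('pics/c6.png',np.clip(o.astype(float)*1.6,0,255).astype(np.uint8))
E
```

```text
tool_pos: [0.5058, -0.1123, 0.0186]
wrist_force: [0.1, 0.1, -0.2]
tool_pos: [0.5058, -0.1123, 0.0168]
wrist_force: [-0.4, 0.1, -0.3]
12.075 (np.float64(339.8570307682357), np.float64(259.39633811687145)) [-0.38203244  0.10502495 -0.31117228]
```

View pics/c6.png

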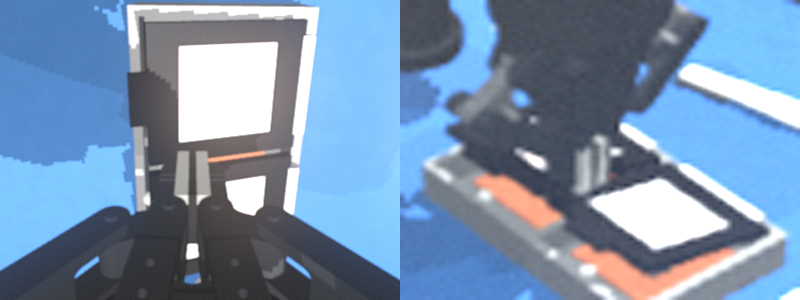

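Both covers are now going down with the tips; cover_out is at about 0.2 rad in the side view. I'll continue in small steps, watching for the detent and then the stop.

```bash
python3 -m jog '{"slide":[[0,0,0.03],[0,0,0.03],[0,0,0]],"dr":[[0,0,0],[0,0,0],[0,0,0]]}'| grep -E 'pos|wrist_f'
python3 -m jog '{"slide":[[0,0,0.03],[0,0,0]],"dr":[[0,0,0],[0,0,0]]}'| grep -E 'pos|wrist_f'
python3 -m jog '{"slide":[[0,0,0.03],[0,0,0]],"dr":[[0,0,0],[0,0,0]]}'| grep -E 'pos|wrist_f'
```

```text
tool_pos: [0.5058, -0.1122, 0.0132]
wrist_force: [0.2, -0.1, -0.1]
tool_pos: [0.5058, -0.1123, 0.0114]
wrist_force: [-0.2, -0.9, 1.1]
tool_pos: [0.5058, -0.1123, 0.0097]
wrist_force: [-0.8, -0.8, 0.8]
```

```bash
python3 -m jog '{"slide":[[0,0,0.03],[0,0,0]],"dr":[[0,0,0],[0,0,0]]}'| grep -E 'pos|wrist_f'
python3 -m jog '{"slide":[[0,0,0.03],[0,0,0]],"dr":[[0,0,0],[0,0,0]]}'| grep -E 'pos|wrist_f'
python3 -m jog '{"slide":[[0,0,0.02],[0,0,0]],"dr":[[0,0,0],[0,0,0]]}'| grep -E 'pos|wrist_f'
```

```text
tool_pos: [0.5058, -0.1122, 0.0078]
wrist_force: [-0.3, 0.1, 0.8]
tool_pos: [0.5059, -0.1123, 0.0063]
wrist_force: [-1.8, -0.4, 2.4]
tool_pos: [0.5059, -0.1123, 0.0056]
wrist_force: [-3.2, -0.9, 6.7]
```

```bash
python3 -m jog '{"slide":[[0,0,0.02],[0,0,0]],"dr":[[0,0,0],[0,0,0]]}'| grep -E 'pos|wrist_f'
python3 -m jog '{"slide":[[0,0,0.02],[0,0,0]],"dr":[[0,0,0],[0,0,0]]}'| grep -E 'pos|wrist_f'
```

```text
tool_pos: [0.5058, -0.1123, 0.0046]
wrist_force: [-3.2, 1.6, 6.2]
tool_pos: [0.5058, -0.1123, 0.0032]
wrist_force: [-3.2, 0.5, 5.0]
```

```bash
python3 -m jog '{"slide":[[0,0,0.015],[0,0,0]],"dr":[[0,0,0],[0,0,0]]}'| grep -E 'pos|wrist_f'
```

```text
tool_pos: [0.5058, -0.1123, 0.0017]
wrist_force: [-1.7, 0.8, 1.7]
```

```bash
python3 -m jog '{"slide":[[0,0,0.015],[0,0,0]],"dr":[[0,0,0],[0,0,0]]}'| grep -E 'pos|wrist_f'
python3 -m jog '{"slide":[[0,0,0.015],[0,0,0]],"dr":[[0,0,0],[0,0,0]]}'| grep -E 'pos|wrist_f'
python3 - <<'E'
from h import *
s=arm.get_state();print(s['time_s'],s['wrist_force'])
snap('side','s7.png')
E
```

```text
tool_pos: [0.5058, -0.1122, 0.0003]
wrist_force: [-0.1, -0.7, 0.6]
tool_pos: [0.5058, -0.1122, -0.0003]
wrist_force: [0.4, -0.0, -0.0]
15.05 [ 0.43217758 -0.01127752 -0.03340482]
```

```bash
python3 -m jog '{"slide":[[0,0,0.02],[0,0,0]],"dr":[[0,0,0],[0,0,0]]}'| grep -E 'pos|wrist_f'
python3 -m jog '{"slide":[[0,0,0.02],[0,0,0]],"dr":[[0,0,0],[0,0,0]]}'| grep -E 'pos|wrist_f'
python3 - <<'E'
from h import *
def stat(f):
    i=cv2.imread('pics/'+f);h=cv2.cvtColor(i,40);R=i[205:280,305:385];H=h[205:280,305:385]
    o=(H[...,0]<15)&(H[...,1]>70)&(H[...,2]>80); w=(R.min(2)>165)
    n,l,st,ce=cv2.connectedComponentsWithStats(w.astype(np.uint8))
    print(f,'orange',o.sum(),[(st[k].tolist(),ce[k].round(1).tolist()) for k in range(1,n) if st[k,4]>20])
for f in('side0.png','s3.png','s4.png','s6.png','s7.png'):stat(f)
E
```

```text
tool_pos: [0.506, -0.1123, -0.0011]
wrist_force: [-0.6, 0.0, 1.6]
tool_pos: [0.5061, -0.1124, -0.0014]
wrist_force: [-3.2, -0.1, 7.6]
side0.png orange 374 [([56, 16, 24, 15, 109], [68.7, 22.9]), ([23, 25, 20, 10, 91], [32.8, 29.9]), ([56, 41, 16, 14, 31], [63.7, 47.5]), ([40, 45, 24, 15, 204], [51.8, 51.6])]
s3.png orange 328 [([56, 16, 24, 15, 116], [68.9, 22.9]), ([37, 25, 14, 12, 25], [43.4, 30.6]), ([28, 28, 16, 11, 103], [34.4, 34.1]), ([56, 41, 16, 14, 38], [63.4, 47.3]), ([40, 45, 25, 15, 214], [51.8, 51.7])]
s4.png orange 328 [([56, 16, 24, 15, 116], [68.9, 22.9]), ([56, 41, 16, 14, 34], [63.9, 47.7]), ([40, 45, 25, 15, 216], [51.7, 51.7])]
s6.png orange 263 [([56, 16, 24, 15, 116], [68.9, 22.9]), ([56, 41, 16, 14, 38], [63.7, 47.6]), ([39, 45, 26, 17, 247], [51.2, 53.1])]
s7.png orange 4 [([58, 17, 22, 14, 110], [69.6, 23.2]), ([56, 41, 16, 14, 44], [63.7, 47.8]), ([21, 42, 8, 7, 21], [25.0, 45.1]), ([37, 47, 28, 21, 325], [50.3, 57.0])]
```

Almost no orange shows now, so both covers are down, and the stop is being felt. I'll press a little more, then lift and check that they stay shut.

```bash
python3 -m jog '{"slide":[[0,0,0.02],[0,0,0]],"dr":[[0,0,0],[0,0,0]]}'| grep -E 'pos|wrist_f'
python3 -m jog '{"slide":[[0,0,0.02],[0,0,0]],"dr":[[0,0,0],[0,0,0]]}'| grep -E 'pos|wrist_f'
python3 -m jog '{"slide":[[0,0,-0.1],[0,0,-0.5],[0,0,-0.9],[0,0,-0.9],[0,0,-0.9],[0.4,0,-0.7],[0.8,0,0],[0.9,0,0],[0.9,0,0],[0.8,0,0],[0,0,0],[0,0,0]],"dr":[[0,0,0],[0,0,0],[0,0,0],[0,0,0],[0,0,0],[0,0,-0.0385],[0,0,0],[0,0,0],[0,0,0],[0,0,0],[0,0,0],[0,0,0]]}' 1
python3 - <<'E'
from h import *
i=snap('side','s8.png');t=snap('top','t8.png');i=cv2.cvtColor(i,4)
h=cv2.cvtColor(i,40);R=i[205:280,305:385];H=h[205:280,305:385]
o=(H[...,0]<15)&(H[...,1]>70)&(H[...,2]>80);w=R.min(2)>165
n,l,st,ce=cv2.connectedComponentsWithStats(w.astype(np.uint8));print(o.sum(),[(st[k].tolist(),ce[k].round(1).tolist()) for k in range(1,n) if st[k,4]>20])
c=np.array([.5167,-.1132,0]);yw=-1.6526
Rm=np.array([[np.cos(yw),-np.sin(yw),0],[np.sin(yw),np.cos(yw),0],[0,0,1]])
for x0 in(-35,35):
  for a in(0,.05,.1,.2):print(x0,a,np.array(proj('side',c+Rm@(np.array([x0,40-38*np.cos(a),31.5+38*np.sin(a)])/1e3)))-[305,205])
E
```

```text
tool_pos: [0.5061, -0.1124, -0.0017]
wrist_force: [-7.0, 1.5, 13.1]
tool_pos: [0.5062, -0.1124, -0.0019]
wrist_force: [-9.1, 3.7, 20.0]
time_s: 17.6
tool_pos: [0.5163, 0.1151, 0.2347]
orientation: [0.0, 0.722, 0.692, -0.0]
wrist_force: [-0.7, -0.9, -1.0]
opening: 0.0853
grip_force: 0.0
0 [([56, 16, 24, 15, 116], [68.9, 22.9]), ([36, 25, 15, 12, 36], [43.1, 30.6]), ([18, 30, 25, 19, 273], [29.8, 39.0]), ([56, 41, 16, 14, 40], [63.7, 47.7]), ([37, 47, 28, 21, 311], [50.5, 57.0])]
-35 0 [29.077883   38.42919339]
-35 0.05 [29.0917189  37.83652004]
-35 0.1 [29.13754225 37.22416921]
-35 0.2 [29.32502212 35.94671294]
35 0 [49.98300168 56.2112579 ]
35 0.05 [50.02377396 55.61591644]
35 0.1 [50.09692395 54.99918073]
35 0.2 [50.33995912 53.70783561]
```

Both covers are shut and stay shut: no orange is left, and both windows project at angle 0. The real tips are roughly 33 mm short of the nominal TCP, so before gripping I'll measure where the pads really are.

```bash
python3 - <<'E'
from h import *
s=arm.get_state();p=s['tool_pos'];x=np.array([.0426,.999,0]);y=np.array([.999,-.0426,0]);z=np.array([0,0,-1])
ci=arm.camera_info('wrist');w=cv2.cvtColor(snap('wrist','w9.png'),4);i=cv2.cvtColor(snap('side','s9.png'),4)
for off in(0,.013,.03,.045,.06):
    print(off,[np.round(proj('wrist',p+sy*.0427*y-off*z*1+sx*.011*x,ci),0).tolist() for sy in(-1,1) for sx in(-1,1)],[np.round(proj('side',p+sy*.0427*y-off*z),0).tolist() for sy in(-1,1)])
b=i[100:240,240:340]
o=np.hstack([w[100:400,100:530],cv2.resize(b,(370,518),interpolation=2)[:300]]) if 0 else None
A=np.clip(w[60:400,80:540].astype(float)*1.3,0,255).astype(np.uint8);B=np.clip(cv2.resize(b,(340,476),interpolation=2).astype(float)*1.4,0,255).astype(np.uint8)
o=np.zeros((476,800,3),np.uint8);o[:340,:460]=A;o[:,460:]=B
cv2.imwrite('pics/c9.png',o)
E
```

```text
0 [[237.0, 256.0], [234.0, 221.0], [386.0, 256.0], [388.0, 221.0]] [[254.0, 143.0], [285.0, 128.0]]
0.013 [[232.0, 268.0], [229.0, 231.0], [390.0, 268.0], [394.0, 231.0]] [[253.0, 138.0], [285.0, 123.0]]
0.03 [[224.0, 286.0], [220.0, 246.0], [398.0, 286.0], [402.0, 246.0]] [[252.0, 131.0], [284.0, 117.0]]
0.045 [[216.0, 305.0], [211.0, 262.0], [406.0, 305.0], [410.0, 262.0]] [[251.0, 125.0], [284.0, 110.0]]
0.06 [[206.0, 328.0], [201.0, 282.0], [415.0, 328.0], [421.0, 281.0]] [[250.0, 118.0], [283.0, 104.0]]
```

View pics/c9.png

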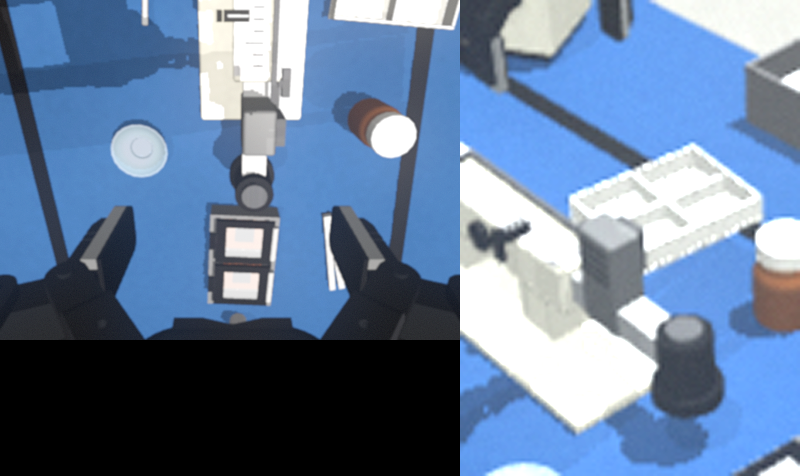

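The open fingertips show at (213,267) and (412,267) in the wrist image and at (251,126) in the side view. Together these put the tips about 45 mm behind the nominal TCP when open and about 32 mm when shut. So the grasp needs a reported z near 0.065. I'll move over the grip.

```bash
python3 -m jog '{"slide":[[-0.05,0.2,0],[-0.06,0.175,0],[0,0,0.5],[0,0,0.5],[0,0,0.5],[0,0,0.5],[0,0,0],[0,0,0]],"dr":[[0,0,0],[0,0,0],[0,0,0],[0,0,0],[0,0,0],[0,0,0],[0,0,0],[0,0,0]]}' 1 40
python3 - <<'E'
from h import *
# grip top face in w9: numeric check of block top using grey mask
import json
E
```

```text
time_s: 18.8
tool_pos: [0.5398, 0.1077, 0.1163]
orientation: [0.0, 0.722, 0.692, 0.001]
wrist_force: [0.5, -0.3, 1.1]
opening: 0.0854
grip_force: 0.0
```

```bash
python3 - <<'E'
from h import *
s=arm.get_state();c=arm.camera_info('wrist');T=np.array(c['cam_to_world']);T[:3,3]+=np.array([.5163,.1151,.2347])-s['tool_pos'];c9=dict(c,cam_to_world=T)
yaw=-1.613;ex=np.array([np.cos(yaw),np.sin(yaw),0]);ey=np.array([-ex[1],ex[0],0]);o=np.array([.5384,.1419,0])
im=cv2.imread('pics/w9.png',0)
for v in(175,185,195,205):print(v,im[v,312:372:2])
for u,v in((323,168),(355,168),(323,212),(355,212)):
    p=onz('',u,v,.142,c9)-o;print(u,v,(p@ex).round(4),(p@ey).round(4))
E
```

```text
175 [179 179 179 181 153  68 109 143 148 137 142 150 151 151 151 153 152 154
 154 155 155 146 110  65  62  83 179 214 214 213]
185 [ 78  80  79  81  70  73 119 143 145 146 147 148 148 149 149 150 151 151
 152 153 152 137 115 118 119 119 118 109 104 103]
195 [ 82  83  82  81  72  75 120 141 143 144 144 145 145 146 147 147 148 149
 149 149 149 131 109 115 115 115 115 108 108 108]
205 [ 79  81  79  81  74  76 119 139 140 142 142 143 142 143 145 145 145 150
 154 154 151 127 115 117 117 118 113 107 108 106]
323 168 0.0098 -0.0116
355 168 0.0099 0.0141
323 212 0.0478 -0.0113
355 212 0.0478 0.0156
```

```bash
python3 -m jog '{"slide":[[0.033,0,0],[0,0,0.2],[0,0,0.2],[0,0,0.2],[0,0,0.15],[0,0,0.1],[0,0,0],[0,0,0]],"dr":[[0,0,0],[0,0,0],[0,0,0],[0,0,0],[0,0,0],[0,0,0],[0,0,0],[0,0,0]]}'
python3 -m jog '{"slide":[[0,0,0],[0,0,0],[0,0,0],[0,0,0],[0,0,0],[0,0,0],[0,0,0],[0,0,0]],"dr":[[0,0,0],[0,0,0],[0,0,0],[0,0,0],[0,0,0],[0,0,0],[0,0,0],[0,0,0]]}' -1 45
```

```text
time_s: 19.8
tool_pos: [0.5392, 0.1099, 0.0646]
orientation: [0.0, 0.722, 0.692, 0.0]
wrist_force: [0.5, 1.1, -0.3]
opening: 0.0856
grip_force: 0.0
time_s: 20.8
tool_pos: [0.5388, 0.1099, 0.0655]
orientation: [0.0, 0.722, 0.692, 0.0]
wrist_force: [-6.5, -1.3, 7.0]
opening: 0.0274
grip_force: 47.2
```

```bash
python3 -m jog '{"slide":[[-0.05,0,0],[-0.05,0,0],[0,0,0]],"dr":[[0,0,0],[0,0,0],[0,0,0]]}'
cat > ptr.py <<'E'
from h import *
import sys
t=cv2.cvtColor(snap('top',sys.argv[1]),cv2.COLOR_RGB2GRAY);cv2.imwrite('pics/x.png',t)
yaw=-1.613;ex=np.array([np.cos(yaw),np.sin(yaw),0]);ey=np.array([-ex[1],ex[0],0]);o=np.array([.5384,.1419,0])
for n,y,z in(('ptr',.003,.0995),('ptr2',.006,.0995),('clip',-.012,.1045)):
    q=[proj('top',o+ex*x+ey*y+np.array([0,0,z])) for x in np.arange(-.19,-.02,.002)]
    m=np.array(q,np.float32);r=cv2.remap(t,m[:,0:1].copy(),m[:,1:2].copy(),1).ravel().astype(int)
    print(n,[(int(round(-190+2*i)),int(r[i])) for i in range(len(r)) if r[i]<np.median(r)-35])
E
python3 ptr.py t10.png
```

```text
time_s: 21.18
tool_pos: [0.5386, 0.1048, 0.0655]
orientation: [-0.0, 0.722, 0.692, 0.001]
wrist_force: [-7.4, 2.6, 6.9]
opening: 0.0278
grip_force: 47.1
ptr [(-162, 149), (-160, 141), (-158, 196), (-108, 155), (-106, 116), (-104, 120), (-102, 120), (-100, 120), (-98, 120), (-96, 120), (-94, 121), (-92, 121), (-90, 125), (-88, 110), (-86, 72), (-84, 30), (-82, 33), (-80, 34), (-78, 34), (-76, 35), (-74, 35), (-72, 35), (-70, 35), (-68, 35), (-66, 34), (-64, 32), (-62, 28), (-60, 25), (-58, 51), (-56, 128), (-22, 206)]
ptr2 [(-160, 121), (-108, 144), (-106, 116), (-104, 120), (-102, 122), (-100, 122), (-98, 121), (-96, 121), (-94, 122), (-92, 122), (-90, 125), (-88, 108), (-86, 70), (-84, 36), (-82, 32), (-80, 33), (-78, 34), (-76, 34), (-74, 34), (-72, 34), (-70, 35), (-68, 33), (-66, 31), (-64, 30), (-62, 32), (-60, 34), (-58, 48), (-56, 85), (-54, 136), (-52, 167), (-50, 170), (-48, 173), (-46, 177), (-44, 182), (-24, 168), (-22, 74)]
clip [(-108, 210), (-106, 113), (-104, 118), (-102, 120), (-100, 120), (-98, 120), (-96, 121), (-94, 120), (-92, 121), (-90, 123), (-88, 120), (-86, 106), (-84, 68), (-82, 39), (-80, 33), (-78, 34), (-76, 35), (-74, 34), (-72, 34), (-70, 34), (-68, 34), (-66, 34), (-64, 35), (-62, 35), (-60, 34), (-58, 32), (-56, 27), (-54, 26), (-52, 211)]
```

The lock is free: the pointer moved out with the grip. I'll draw most of the rest.

```bash
python3 -m jog '{"slide":[[-0.1,0,0],[-0.15,0,0],[-0.15,0,0],[-0.15,0,0],[-0.15,0,0],[-0.2,0,0],[-0.2,0,0],[-0.2,0,0],[-0.15,0,0],[-0.1,0,0],[-0.07,0,0],[0,0,0]],"dr":[[0,0,0],[0,0,0],[0,0,0],[0,0,0],[0,0,0],[0,0,0],[0,0,0],[0,0,0],[0,0,0],[0,0,0],[0,0,0],[0,0,0]]}'
python3 ptr.py t11.png | cut -c1-600
```

```text
time_s: 22.72
tool_pos: [0.5341, 0.0079, 0.0654]
orientation: [-0.001, 0.722, 0.692, 0.001]
wrist_force: [-9.0, 5.0, 8.2]
opening: 0.0276
grip_force: 48.2
ptr [(-66, 212), (-64, 139), (-62, 200)]
ptr2 [(-66, 210), (-64, 163), (-62, 181)]
clip [(-62, 137), (-60, 144), (-58, 158), (-56, 116), (-54, 30), (-52, 208)]
```

```bash
python3 -m jog '{"slide":[[-0.045,0,0],[-0.042,0,0],[0,0,0],[0,0,0]],"dr":[[0,0,0],[0,0,0],[0,0,0],[0,0,0]]}'
cat > fine.py <<'E'
from h import *
yaw=-1.613;ex=np.array([np.cos(yaw),np.sin(yaw),0]);ey=np.array([-ex[1],ex[0],0]);o=np.array([.5384,.1419,0])
def prof(cam,t,ys,z,xs):
    P=[]
    for y in ys:
        m=np.array([proj(cam,o+ex*x+ey*y+np.array([0,0,z])) for x in xs],np.float32);P.append(cv2.remap(t,m[:,0:1].copy(),m[:,1:2].copy(),cv2.INTER_CUBIC).ravel().astype(float))
    return np.mean(P,0)
def cen(r,xs,thr):
    w=np.clip(np.median(r)-thr-r,0,None);return (w@xs/w.sum()*1e3).round(2) if w.sum() else None
snap('top','t12.png');snap('side','s12.png')
for cam,fs in(('top',('top0','t8','t11','t12')),('side',('side0','s8','s12'))):
  for f in fs:
    t=cv2.imread(f'pics/{f}.png',0)
    a=np.arange(-.185,-.15,.0005);b=np.arange(-.08,-.04,.0005)
    pr=[prof(cam,t,np.arange(0,.009,.001),.0995,q) for q in(a,b)]
    cl=prof(cam,t,np.arange(-.018,-.008,.001),.1045,b)
    print(f,'ptr start',cen(pr[0],a,25),pr[0].min().round(),'ptr end',cen(pr[1],b,25),pr[1].min().round(),'clip dark',cen(cl,b,60))
    if f in('t12','s12','top0'):print('clip',list(zip((b[::3]*1e3).round(1).tolist(),cl[::3].round().tolist())))
E
python3 fine.py
```

```text
time_s: 23.28
tool_pos: [0.5339, 0.0029, 0.0655]
orientation: [-0.001, 0.722, 0.692, 0.001]
wrist_force: [-9.8, 4.7, 8.1]
opening: 0.0277
grip_force: 48.3
top0 ptr start -165.28 104.0 ptr end None 246.0 clip dark -56.91
clip [(-80.0, 254.0), (-78.5, 254.0), (-77.0, 254.0), (-75.5, 254.0), (-74.0, 254.0), (-72.5, 254.0), (-71.0, 254.0), (-69.5, 254.0), (-68.0, 255.0), (-66.5, 255.0), (-65.0, 255.0), (-63.5, 227.0), (-62.0, 127.0), (-60.5, 100.0), (-59.0, 148.0), (-57.5, 151.0), (-56.0, 107.0), (-54.5, 41.0), (-53.0, 105.0), (-51.5, 233.0), (-50.0, 255.0), (-48.5, 255.0), (-47.0, 255.0), (-45.5, 254.0), (-44.0, 254.0), (-42.5, 254.0), (-41.0, 254.0)]Traceback (most recent call last):
  File "fine.py", line 15, in <module>
    pr=[prof(cam,t,np.arange(0,.009,.001),.0995,q) for q in(a,b)]
        ~~~~^^^^^^^^^^^^^^^^^^^^^^^^^^^^^^^^^^^^^^
  File "fine.py", line 6, in prof
    m=np.array([proj(cam,o+ex*x+ey*y+np.array([0,0,z])) for x in xs],np.float32);P.append(cv2.remap(t,m[:,0:1].copy(),m[:,1:2].copy(),cv2.INTER_CUBIC).ravel().astype(float))
                ~~~~^^^^^^^^^^^^^^^^^^^^^^^^^^^^^^^^^^^
  File "h.py", line 18, in proj
    c=info or arm.camera_info(n);T=np.array(c['cam_to_world']);q=T[:3,:3].T@(np.array(p)-T[:3,3])
              ~~~~~~~~~~~~~~~^^^
ValueError: time passes only in moves, steps and waits
```

```bash
sed -i "s/c=info or arm.camera_info(n);T=/c=info or C.setdefault(n,None) or C.update({n:arm.camera_info(n)}) or C[n];T=/; s/^from cell import arm/from cell import arm\nC={}/" h.py
sed -i "s/^snap('top','t12.png');snap('side','s12.png')//" fine.py; python3 fine.py | grep -v '^clip'
```

```text
top0 ptr start -165.28 104.0 ptr end None 246.0 clip dark -56.91
t8 ptr start None 30.0 ptr end None 79.0 clip dark -47.85
t11 ptr start None 248.0 ptr end -63.84 134.0 clip dark -56.86
t12 ptr start None 248.0 ptr end -58.36 151.0 clip dark -56.87
side0 ptr start -164.09 69.0 ptr end None 223.0 clip dark -50.17
s8 ptr start -164.1 70.0 ptr end None 227.0 clip dark -50.15
s12 ptr start None 241.0 ptr end -57.39 103.0 clip dark -49.7
```

```bash
python3 -m jog '{"slide":[[0,0,0],[0,0,0],[0,0,0],[0,0,0]],"dr":[[0,0,0],[0,0,0],[0,0,0],[0,0,0]]}'
python3 - <<'E'
from h import *
for f in('side0','s12'):
    i=cv2.imread(f'pics/{f}.png')[205:280,305:385];H=cv2.cvtColor(i,40)
    print(((H[...,0]<15)&(H[...,1]>70)&(H[...,2]>80)).sum())
    n,l,st,ce=cv2.connectedComponentsWithStats((i.min(2)>165).astype(np.uint8));print([ce[k].round(1).tolist() for k in range(1,n) if st[k,4]>80])
arm.sign_off()
E
```

```text
time_s: 23.88
tool_pos: [0.5339, 0.0029, 0.0655]
orientation: [-0.001, 0.722, 0.692, 0.001]
wrist_force: [-9.3, 4.7, 8.2]
opening: 0.0279
grip_force: 48.3
374
[[68.7, 22.9], [32.8, 29.9], [51.8, 51.6]]
1
[[18.8, 10.0], [68.9, 22.9], [27.7, 42.6], [50.3, 57.0]]
the job is handed in; nothing more can be done
```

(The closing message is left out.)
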